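# Tip the gauge case lid over, catch it and ease it shut

### The arm

A 6-joint arm with a two-finger parallel gripper is mounted at the origin on a cart in front of the work surface, level with it; the furniture and walls round the work are solid. World frame = base frame: x ahead of the robot, y to its left, z up, the work surface at z = 0. Lengths are in m, angles in rad, forces in N, time in s.
With the tool pointing down it reaches from about 0.3 to 0.775 m from the base axis. Payload 14.6 kg.
Tool frame: the origin (TCP) lies at the very end of the fingers, on their centre line; the grasp point (between the pads) lies 19 mm behind it; z points along the fingers, y is the direction in which the jaws open and shut (so a half turn about z gives the same grasp; the last joint's range is limited). The gripper opens to 94 mm and grips with 3 to 60 N. Pads are 16 mm wide; open, the fingers measure 119 mm over their backs; the gripper's body (75 mm by 177 mm) begins 78 mm behind the grasp point.
Start: joints at [-0.067, 0.3, 1.521, -0, 1.321, -0.067], TCP at [0.55, -0, 0.18] pointing down, gripper open.
Joint ranges: [-3.03, 3.03], [-0.79, 2.21], [0.23, 2.52], [-1.04, 4.18], [0, 3.07], [-2.55, 2.55]. Speed limits (rad/s): [2.22, 2.22, 2.57, 3.14, 3.14, 3.14].

### API

Orientations are given as a unit quaternion [w, x, y, z].
In Python, from plant import telemetry, viewer, ticket gives the robot as it stands.
- The arm moves only by the tool arm_command, never from a script. Its argument "moves" is text: rows parted by semicolons, each of 6 numbers parted by spaces: the shift along the tool's x, y, z in cm, then the turn, a rotation vector about the tool's x, y, z in degrees. A call has 1 to 12 rows; each row shifts and turns the commanded pose from where the row before left it, along the tool's axes as they then stand; what a row does not reach is not made up. A row lasts 1/10 s, in which the tool goes at most 50 mm and 8.59 degrees, less where a joint would pass 70% of its speed; a pose out of reach is approached as far as the arm can. A call with a gripper value outside its range is refused whole. "gripper" is the closure, from 0 (fully open) to 1 (shut), set as the call begins (left out, the last holds). The fingers move at their own pace and stop on an object; "newtons" is the grip in N (left out, the last holds). Time passes only in rows, so rows that do not move let the fingers close. It gives the time, the measured TCP pose, the force and the opening at its end, in the units of the state.
- telemetry.state(): the state, without advancing time (a new reading comes with each control period).
- viewer.camera(name): name is "scene" or "side" or "wrist"; returns a dict with "img" (400x640x3 uint8, red, green, blue), "intrinsics" (3x3 intrinsics, pixels), "k1" (the pictures are not rectified: a ray, as slopes to the right and down, at radius r is drawn at 1 + k1 r^2 times it, then the intrinsics apply), "T" (4x4, takes a point from camera to world coordinates). Camera axes: x right, y down, z forward; pixel columns grow to the right and rows downward; lengths in m; the calibration is good to about 2 mm. A picture is of the moment at which its call begins. There is no depth.
- ticket.job_done(): hands the job in, once; it reports no verdict.
The state is a dict: "clock": time; "qpos": joint angles; "joint_vel": joint speeds; "effort": joint torques, N m; "tcp_pos": TCP position; "orientation": TCP orientation; "ft_force": force on the tool from outside, world axes, zero at the start; "torque": the same for the moment, N m; "width": finger opening in m.
Only numpy, scipy, OpenCV 4.12 (cv2) and the standard library are available. Lean on these libraries where they do the work, as an engineer would, in place of code of your own. Each camera call takes 0.05 s, during which the arm holds its last target. There are 200 camera calls.

### The job

Close the blue gauge case: tip its open lid over towards the front, catch the falling lid on a finger and ease it down until it is fully shut, without letting it drop or slam. Only touch the lid, never pinch it; do not shove or lift the case, and leave the pin gauge inside it and the brass weight and rubber block beside it alone. Finish with the hand clear.

Things in the scene. Friction and masses are not known exactly. Their poses are not given: they have to be found in the camera images.
- case: Blue box, 112 (x, front to back) x 120 (y, along the hinge) x 55 mm high, 2.3 to 3.1 kg, standing loose on the table. Origin: centre of its underside. Its own -x side is the front, which faces roughly to the robot; the lid is hinged along the back (+x) edge.
- lid (a joint): Lid angle in rad: 0 shut (level), 1.57 upright, 1.95 back stop. Starts open, leaning a little back. The hinge is a little stiff: within about 0.3 rad of upright the lid stays where left; pushed forward below about 1.25 it falls by its own weight (0.2 kg) and slams within about a second unless held. No catch or spring. Under 1 N at the tab carries it or pushes it over.
- tab_edge (a point): Middle of the front edge of the lid's yellow tab, on the lid's underside, 142 mm from the hinge line. The tab is 44 mm wide, 5 mm thick and stands 28 mm out from the panel. When shut its underside is 57 mm above the table and juts 28 mm past the case's front wall: a finger sloping down and forward can carry the lid by it until shut, then drop clear below.
- hinge_mid (a point): Middle of the hinge line, 58 mm behind the case's centre, 57 mm above the table; the axis is the case's y axis. The lid is a flat panel 5 mm thick and 120 mm wide, blue with a grey face; its underside lies in a plane through this line.
- gauge_pin: Pin gauge, 12 x 64 x 12 mm, grey with a dark end, lying loose in the foam cradle inside the case along its y axis. Origin: centre of its underside. Leave alone.
- steel_weight: Brass-coloured test weight with a knob, 40 mm across, 36 mm high, standing beside the case. Origin: centre of its underside. Leave alone.
- rubber_block: Grey-white rubber block, 30 x 50 x 18 mm, lying beside the case. Origin: centre of its underside. Leave alone.

How it is judged:
By the outcome, as a careful person would: the job done as asked, in the order asked, and still so for the second after the job is handed in, with the robot touching nothing.
It also fails if it takes over 61 s, if anything falls off the work surface, if the arm or the gripper's body presses on something with over 40 N, if the wrist force passes 120 N, or if a joint passes its speed limit or range.

## Working session

There is one attempt and no reset: what is moved stays moved. The work goes in short steps, Python scripts to look and compute and a tool call to move; the robot and the scene stay as the last step left them, time stands still between calls to the robot, and variables do not carry over. Pictures are saved under pics/ and viewed, about 8 in all and at most 12, crops included, and the job is handed in when it is done.

Besides the shell and the picture viewer there is one more tool, called after "Call:" by a JSON object that holds its "method" and its "body". arm_command: Moves the arm, as the interface text tells. Its arguments: {"type":"object","properties":{"moves":{"type":"string"},"gripper":{"type":"number"},"newtons":{"type":"number"}},"required":["moves"]}

```bash
mkdir -p pics; ls
cat > h.py <<'E'
import numpy as np, cv2
from plant import telemetry, viewer, ticket
def snap(n,f):
    c=viewer.camera(n); cv2.imwrite(f,cv2.cvtColor(c["img"],cv2.COLOR_RGB2BGR)); np.savez(f[:-4]+'.npz',K=c["intrinsics"],k1=c["k1"],T=c["T"]); return c
def load(f): return np.load(f)
def proj(c,P):
    T=np.array(c["T"]);K=np.array(c["K"]);p=(np.atleast_2d(P)-T[:3,3])@T[:3,:3]; s=p[:,:2]/p[:,2:]
    s=s*(1+c["k1"]*(s**2).sum(1,keepdims=True)); return s@K[:2,:2].T+K[:2,2]
E
python3 - <<'E'
from h import *
for n in("scene","side"): c=snap(n,f"pics/{n}0.png"); print(n,c["T"],c["intrinsics"],c["k1"])
print(telemetry.state())
E
```

```text
pics
scene [[-0.70931491 -0.49823348  0.4986339   0.20388855]
 [-0.70487681  0.50595373 -0.49715139  0.49053112]
 [-0.00458821 -0.70411236 -0.71007375  0.66654893]
 [ 0.          0.          0.          1.        ]] [[414.62362586   0.         323.54624782]
 [  0.         414.62362586 201.52173692]
 [  0.           0.           1.        ]] -0.10746856098947126
side [[ 0.99382657 -0.04757901  0.10022466  0.49771917]
 [-0.11069631 -0.48567755  0.86710071 -0.6829287 ]
 [ 0.00742108 -0.87284223 -0.48794608  0.468788  ]
 [ 0.          0.          0.          1.        ]] [[431.80989612   0.         326.38779132]
 [  0.         431.80989612 202.47081118]
 [  0.           0.           1.        ]] -0.05880805913451573
{'clock': 0.1, 'qpos': array([-6.65641603e-02,  3.00431656e-01,  1.52148845e+00, -3.02591804e-05,
        1.32070037e+00, -6.66233843e-02]), 'joint_vel': array([-0.00104006,  0.00058077, -0.00235824, -0.00033587, -0.00054752,
       -0.00187038]), 'effort': array([ 1.84928511e-03, -5.32644153e+01, -3.53284299e+01,  7.10431044e-02,
        2.34944851e-02, -7.30603051e-05]), 'tcp_pos': array([5.49749285e-01, 2.47816490e-05, 1.79147163e-01]), 'orientation': array([-3.77116047e-04,  7.07083095e-01,  7.07130279e-01, -3.49434760e-04]), 'ft_force': array([-0.50445562,  0.18738384, -0.32658078]), 'torque': array([ 0.01238496,  0.022959  , -0.02264818]), 'width': 0.09385474966035753}
```

View pics/scene0.png

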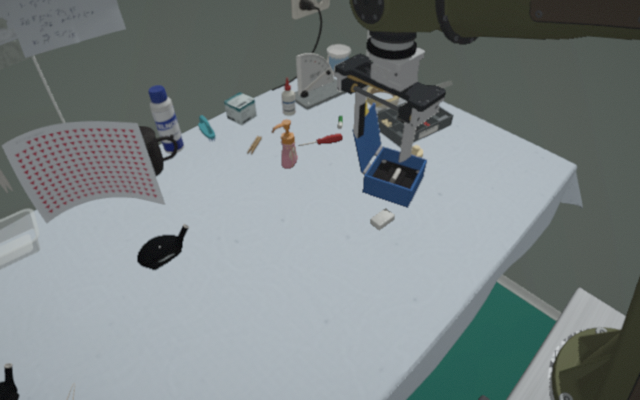

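View pics/side0.png

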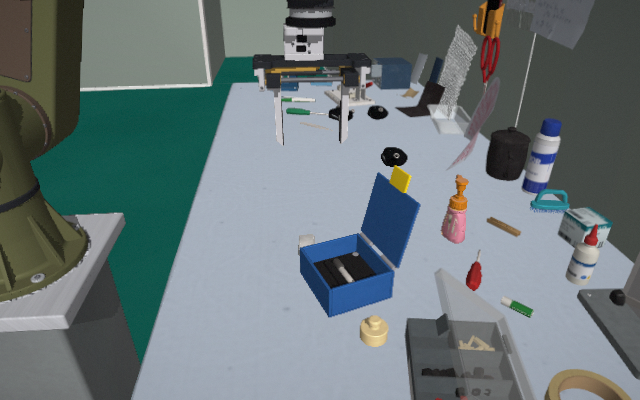

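The scene view shows the case near (395,175), partly behind the gripper, with the rubber block at (382,218). The side view shows the case at (345,270), the tab at (400,180), the weight at (374,332) and the block at (306,241). I'll enlarge the side view.

Run:
```python
import cv2
a=cv2.imread('pics/side0.png')[155:355,285:445]
cv2.imwrite('pics/c1.png',cv2.resize(a[0:165],None,fx=4.8,fy=3.6,interpolation=cv2.INTER_CUBIC)[:600] if 0 else cv2.resize(a[5:155],None,fx=4,fy=4,interpolation=cv2.INTER_CUBIC))
```

```text
(no output)
```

View pics/c1.png

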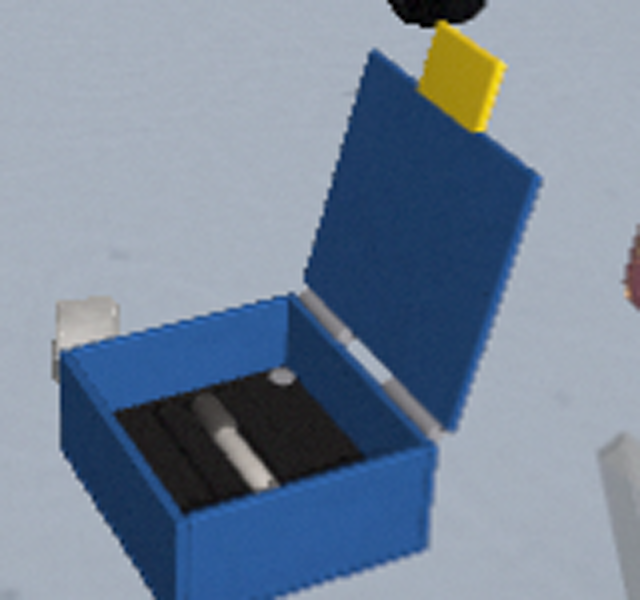

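```bash
cat > fit.py <<'E'
from h import *
from scipy.optimize import least_squares
def Rz(a): return np.array([[np.cos(a),-np.sin(a),0],[np.sin(a),np.cos(a),0],[0,0,1]])
def pts(p):
    x,y,a,th=p
    B=[[-.056,.06,.055],[-.056,-.06,.055],[.056,-.06,.055],[.056,.06,.055],[.056,-.06,0],[-.056,.06,0]]
    L=lambda r,yy:[.058-r*np.cos(th),yy,.057+r*np.sin(th)]
    B+=[L(.114,.06),L(.114,-.06),L(.142,.022),L(.142,-.022)]
    return np.array(B)@Rz(a).T+[x,y,0]
if __name__=="__main__":
    c=load('pics/side0.npz')
    uv=np.array([[62,352],[183,518],[435,450],[293,296],[428,548],[62,450],[373,52],[530,178],[437,22],[498,63]])/4+[285,160]
    r=least_squares(lambda p:(proj(c,pts(p))-uv).ravel(),[.55,-.2,0,1.7])
    print(r.x,np.round(r.fun.reshape(-1,2),1)); P=pts(r.x); print(np.round(P,3))
    from numpy import linalg
    def ground(u,v,z):
        f=lambda q:(proj(c,[[q[0],q[1],z]])[0]-[u,v]); return least_squares(f,[.5,-.2]).x
    print('weight top', ground(374,319,.036),'block',ground(306,238,.018))
E
python3 fit.py
```

```text
[ 0.59272835 -0.13378713  0.30032367  1.79379902] [[-1.1 -1.2]
 [-2.1  1.6]
 [ 1.8 -0.6]
 [ 1.2 -1.6]
 [ 0.5  2.2]
 [-0.3  0.5]
 [-1.  -1.9]
 [ 1.3 -0.3]
 [-0.3 -1.4]
 [ 0.2 -0.3]]
[[ 0.521 -0.093  0.055]
 [ 0.557 -0.208  0.055]
 [ 0.664 -0.175  0.055]
 [ 0.628 -0.06   0.055]
 [ 0.664 -0.175  0.   ]
 [ 0.521 -0.093  0.   ]
 [ 0.654 -0.052  0.168]
 [ 0.69  -0.166  0.168]
 [ 0.672 -0.086  0.195]
 [ 0.685 -0.128  0.195]]
weight top [ 0.6157756  -0.25059744] block [ 0.53744187 -0.01308859]
```

Call:
{"method": "arm_command", "body": {"moves": "0 0 -2.5 0 0 -5.7;0 0 -2.5 0 0 -5.7;0 0 -2.5 0 0 -5.7;-2 1.3 0 0 0 0;-2 1.3 0 0 0 0;-2 1.3 0 0 0 0;-2 1.3 0 0 0 0;-2 1.3 0 0 0 0;-2 1.3 0 0 0 0;-2 1.3 0 0 0 0;0 0 0 0 0 0;0 0 0 0 0 0", "gripper": 0.45}}

```text
clock: 1.3
tcp_pos: [0.6779, -0.107, 0.2538]
orientation: [-0.001, 0.594, 0.804, -0.0]
ft_force: [0.3, 0.0, 0.7]
width: 0.0514
```

Run:
```python
from h import *
s=telemetry.state(); print(s['clock'],s['qpos'],s['tcp_pos'],s['orientation'],s['width'],s['ft_force'])
c=snap("side","pics/side1.png");snap("scene","pics/scene1.png");snap("wrist","pics/wrist1.png")
a=cv2.imread('pics/side1.png')[60:300,285:485]
b=cv2.imread('pics/scene1.png')[60:260,310:480]
a=cv2.resize(a,None,fx=2.4,fy=2.4,interpolation=cv2.INTER_CUBIC)
b=cv2.resize(b,None,fx=1.8,fy=2.88,interpolation=cv2.INTER_CUBIC)
cv2.imwrite('pics/c2.png',np.hstack([a,b[:576]]))
```

```text
1.3 [-2.09929754e-01  5.92676791e-01  9.37882677e-01  9.25072263e-05
  1.61241786e+00 -5.08064739e-01] [ 0.67791053 -0.10699214  0.25375155] [-6.49457843e-04  5.94246609e-01  8.04282591e-01 -2.44270666e-04] 0.051431865234596225 [0.33701093 0.00114362 0.74995606]
```

View pics/c2.png

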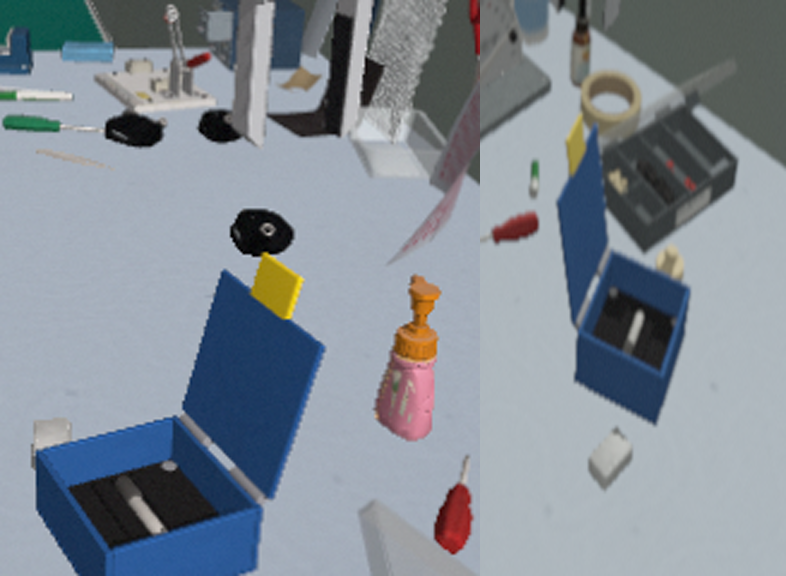

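The hand is above the tab and both cameras now see the case and lid clearly. I'll enlarge the scene view so I can fit both cameras together.

Run:
```python
import cv2
a=cv2.imread('pics/scene1.png')[90:215,335:445]
cv2.imwrite('pics/c3.png',cv2.resize(a,None,fx=4.8,fy=4.8,interpolation=cv2.INTER_CUBIC))
```

```text
(no output)
```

View pics/c3.png

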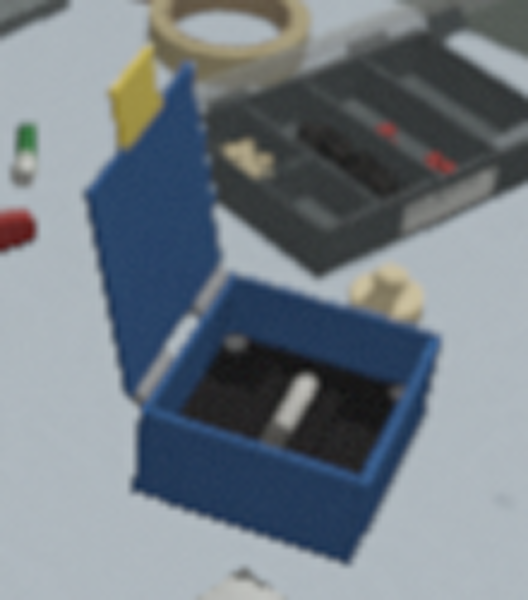

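```bash
cat > fit2.py <<'E'
from fit import *
c=load('pics/side0.npz'); d=load('pics/scene1.npz')
uv=np.array([[62,352],[183,518],[435,450],[293,296],[428,548],[62,450],[373,52],[530,178],[437,22],[498,63]])/4+[284.6,159.6]
uv2=np.array([[365,485],[440,340],[230,275],[142,405],[135,488],[350,562],[95,192],[188,66],[116,94],[152,49]])/4.8+[334.6,89.6]
def P2(p):
    q=pts(p); t=np.array([[.056,.06,0],[-.056,.06,0]])@Rz(p[2]).T+[p[0],p[1],0]; q=q.copy(); q[4:6]=t; return q
for w in ((0,1),(1,0),(1,1)):
    r=least_squares(lambda p:np.r_[w[0]*(proj(c,pts(p))-uv).ravel(),w[1]*(proj(d,P2(p))-uv2).ravel()],[.59,-.13,.3,1.79],loss='soft_l1')
    print(w,np.round(r.x,4),np.round(pts(r.x)[8:].mean(0),4))
print(np.round(r.fun.reshape(-1,2),1).tolist())
E
python3 fit2.py
```

```text
(0, 1) [ 0.5946 -0.1324  0.3231  1.8071] [ 0.6811 -0.1034  0.1951]
(1, 0) [ 0.592  -0.1327  0.2928  1.7943] [ 0.6777 -0.1069  0.1955]
(1, 1) [ 0.5927 -0.1316  0.3094  1.8063] [ 0.6795 -0.1039  0.1951]
[[-1.0, -1.3], [-1.4, 1.1], [1.9, -1.4], [1.0, -2.0], [0.7, 1.4], [-0.2, 0.4], [-0.7, -2.1], [2.0, -1.0], [0.3, -1.7], [0.9, -0.7], [0.9, 0.6], [1.6, -1.0], [0.5, -1.0], [-0.8, 1.5], [-0.8, 2.0], [0.4, 2.4], [-0.4, 0.5], [2.0, -1.1], [0.4, -0.2], [1.1, -0.8]]
```

Call:
{"method": "arm_command", "body": {"moves": "0.2 0.2 1.3 0 0 -0.6;0 0 1.3 0 0 0;0 0 1.3 0 0 0;0 0 1.3 0 0 0;0 0 1.3 0 0 0;0 0 1.3 0 0 0;0 0 0 0 0 0"}}

```text
clock: 2.15
tcp_pos: [0.6787, -0.1045, 0.1741]
orientation: [-0.002, 0.59, 0.807, -0.001]
ft_force: [0.3, -0.4, -0.0]
width: 0.0518
```

Run:
```python
from h import *
s=telemetry.state(); print(s['clock'],s['qpos'],s['tcp_pos'],s['ft_force'],s['width'])
snap("side","pics/side2.png");snap("scene","pics/scene2.png")
a=cv2.imread('pics/side2.png')[110:235,340:440]
b=cv2.imread('pics/scene2.png')[70:195,325:425]
cv2.imwrite('pics/c4.png',cv2.resize(np.hstack([a,b]),None,fx=4,fy=4,interpolation=cv2.INTER_CUBIC))
```

```text
2.15 [-2.06025856e-01  6.23086793e-01  1.06989543e+00  6.84473217e-07
  1.45190924e+00 -5.14868466e-01] [ 0.67872556 -0.10445674  0.17411408] [ 0.34108954 -0.42002908 -0.04275634] 0.05176014614856555
```

View pics/c4.png

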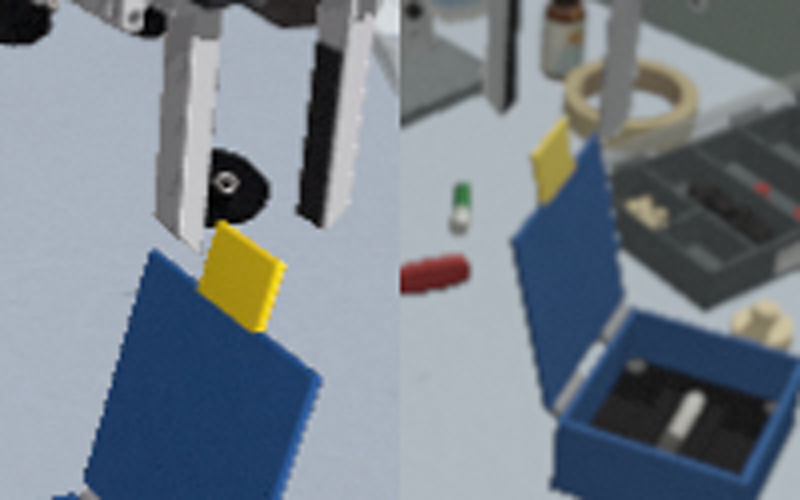

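Run:
```python
from h import *
s=telemetry.state(); t=s['tcp_pos']; y=np.array([.955,.3,0])*.026
for n,o in(("side2",(340,110)),("scene2",(325,70))):
    c=load(f'pics/{n}.npz'); p=proj(c,[t,t+y,t-y,[.6795,-.104,.195]]); print(n,((p-o)*4).round(), p.round())
print(s['tcp_pos'])
```

```text
side2 [[244. 280.]
 [300. 268.]
 [185. 292.]
 [247. 236.]] [[401. 180.]
 [415. 177.]
 [386. 183.]
 [402. 169.]]
scene2 [[152. 165.]
 [108. 152.]
 [197. 177.]
 [153. 136.]] [[363. 111.]
 [352. 108.]
 [374. 114.]
 [363. 104.]]
[ 0.67949287 -0.10461633  0.17669232]
```

Run:
```python
from h import *
c=load('pics/side1.npz'); t=np.array([.6779,-.107,.2538]); y=np.array([.955,.3,0])*.026
print(proj(c,[t,t+y,t-y,t+y+[0,0,.02],t-y+[0,0,.02]]).round(1),"seen front tip (391,120) back (429,115)")
c=load('pics/side0.npz'); t=np.array([.5497,0,.1791]); y=np.array([.047,0,0])
print(proj(c,[t,t+y,t-y,t+y+[0,0,.02],t-y+[0,0,.02]]).round(1),"seen (280,143) (344,143)")
for i in range(3): print(telemetry.state()['tcp_pos'],telemetry.state()['clock'],telemetry.state()['qpos'])
snap("side","pics/side3.png")
a=cv2.imread('pics/side3.png').astype(int);b=cv2.imread('pics/side2.png').astype(int);print(abs(a-b).max(2).__gt__(40).sum())
```

```text
[[405.  132.9]
 [420.  130.6]
 [389.5 135.3]
 [421.5 117.5]
 [390.6 121.8]] seen front tip (391,120) back (429,115)
[[311.2 155. ]
 [338.4 154. ]
 [283.6 156. ]
 [338.6 143.1]
 [283.1 145. ]] seen (280,143) (344,143)
[ 0.67949287 -0.10461633  0.17669232] 2.25 [-2.06034360e-01  6.21244493e-01  1.06690304e+00  2.30967105e-05
  1.45349311e+00 -5.14881679e-01]
[ 0.67949287 -0.10461633  0.17669232] 2.25 [-2.06034360e-01  6.21244493e-01  1.06690304e+00  2.30967105e-05
  1.45349311e+00 -5.14881679e-01]
[ 0.67949287 -0.10461633  0.17669232] 2.25 [-2.06034360e-01  6.21244493e-01  1.06690304e+00  2.30967105e-05
  1.45349311e+00 -5.14881679e-01]
2009
```

The scene and side views both show the fingertips still above the tab, at about crop (190,245) and (105,110). That is about 20 mm higher than the reported TCP. Going by the pictures, I'll descend a further 2 cm; that stays safe if the fingers are really longer.

Call:
{"method": "arm_command", "body": {"moves": "0 0 0.5 0 0 0;0 0 0.5 0 0 0;0 0 0.5 0 0 0;0 0 0.5 0 0 0;0 0 0 0 0 0;0 0 0 0 0 0"}}

```text
clock: 2.9
tcp_pos: [0.6794, -0.1046, 0.1566]
orientation: [-0.0, 0.59, 0.807, -0.0]
ft_force: [-0.2, 0.2, -0.9]
width: 0.0518
```

Run:
```python
from h import *
s=telemetry.state(); print(s['clock'],s['tcp_pos'],s['ft_force'],s['width'])
snap("side","pics/side4.png");snap("scene","pics/scene4.png")
a=cv2.imread('pics/side4.png')[110:235,340:440]
b=cv2.imread('pics/scene4.png')[70:195,325:425]
cv2.imwrite('pics/c5.png',cv2.resize(np.hstack([a,b]),None,fx=4,fy=4,interpolation=cv2.INTER_CUBIC))
```

```text
2.9 [ 0.67944247 -0.10455496  0.15658594] [-0.21735932  0.23138866 -0.86512744] 0.0517838633873808
```

View pics/c5.png

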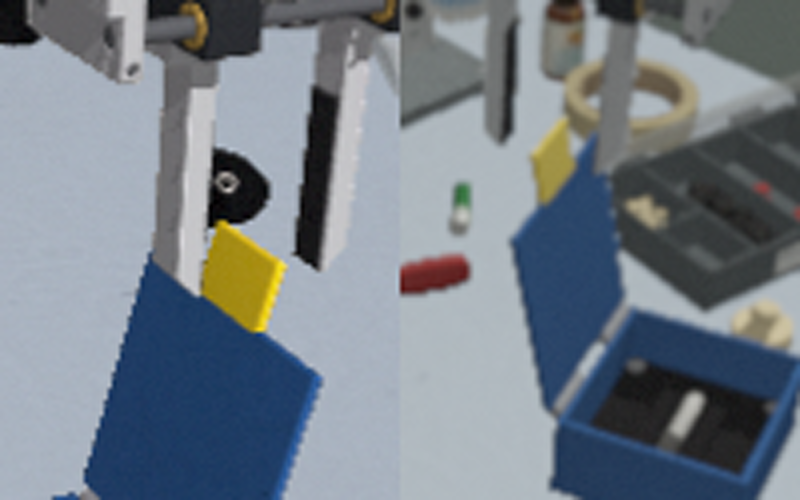

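```bash
python3 - <<'E'
from fit import *
c=load('pics/side2.npz'); d=load('pics/scene2.npz')
for n,a,b in (("front",(388.5,171),(378,106)),("back",(419.5,166),(351.5,98))):
    r=least_squares(lambda p:np.r_[proj(c,p)[0]-a,proj(d,p)[0]-b],[.68,-.1,.18]); print(n,r.x,r.fun.round(1))
E
python3 - <<'E'
import cv2
import numpy as np
import os; os.chdir('.')
b=cv2.imread('pics/scene2.png')[75:150,335:405]; a=cv2.imread('pics/side2.png')[125:200,370:440]
cv2.imwrite('pics/c6.png',cv2.resize(np.hstack([a,b]),None,fx=5.5,fy=5.5,interpolation=cv2.INTER_CUBIC))
E
```

```text
front [ 0.65387852 -0.1178529   0.19801462] [-0.8  0.7 -0.9 -1.2]
back [ 0.70861245 -0.09993569  0.19737695] [ 0.3 -0.3  0.3  0.5]
```

View pics/c6.png

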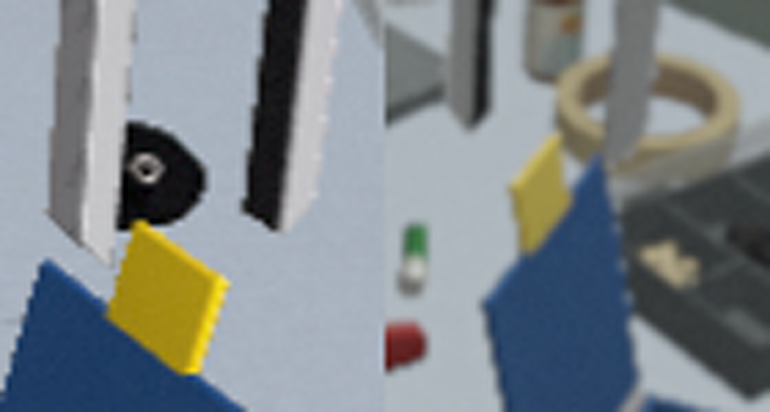

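The close-up shows the fingertips at crop (110,262) and (280,230) in the side view. In the last pair of views the panel hides the front finger, which contradicts my fit, so I'll refit with height and scale free.

```bash
cat > fit3.py <<'E'
from fit2 import *
print('---')
def res(p):
    o=np.array([0,0,p[4]]); return np.r_[(proj(c,pts(p[:4])*[1,1,1]+o)-uv).ravel(),(proj(d,P2(p[:4])+o)-uv2).ravel()]
r=least_squares(res,[.59,-.13,.3,1.79,0]); print(r.x.round(4)); print(r.fun.reshape(-1,2).round(1).tolist())
# free triangulation of shared points
for i in (0,1,2,3,6,7,8,9):
    t=least_squares(lambda p:np.r_[proj(c,p)[0]-uv[i],proj(d,p)[0]-uv2[i]],[.6,-.1,.1]); print(i,t.x.round(4),t.fun.round(1))
E
python3 fit3.py | sed -n '/---/,$p'
```

```text
---
[ 5.9300e-01 -1.3140e-01  3.1050e-01  1.8039e+00 -1.1000e-03]
[[-0.8, -0.8], [-1.2, 1.6], [2.1, -0.9], [1.1, -1.5], [0.8, 1.8], [-0.0, 0.8], [-0.7, -1.6], [2.0, -0.4], [0.2, -1.1], [0.8, -0.2], [0.7, 0.9], [1.4, -0.7], [0.3, -0.7], [-1.0, 1.8], [-1.0, 2.3], [0.2, 2.7], [-0.5, 1.0], [1.8, -0.7], [0.3, 0.2], [1.0, -0.4]]
0 [ 0.5232 -0.093   0.0535] [ 0.4 -0.2  0.4  0.3]
1 [ 0.5599 -0.202   0.0534] [-0.2  0.1 -0.3 -0.2]
2 [ 0.6626 -0.1703  0.0519] [ 0.4 -0.3  0.6  0.6]
3 [ 0.6267 -0.0617  0.0548] [ 0.8 -0.5  0.9  0.8]
6 [ 0.656  -0.0522  0.166 ] [ 0.3 -0.2  0.3  0.4]
7 [ 0.6912 -0.1586  0.1646] [ 0.6 -0.5  0.7  1. ]
8 [ 0.673  -0.0833  0.1929] [ 0.4 -0.3  0.4  0.5]
9 [ 0.6861 -0.1224  0.1931] [ 0.3 -0.2  0.3  0.4]
```

The occlusion was a coincidence: the fingertips end exactly along the panel's top edge. The fits agree that the real fingertips are at z≈0.177 (reported TCP + 20 mm), straddling the tab. I'll narrow the gap and then push.

Call:
{"method": "arm_command", "body": {"moves": "0 0 0.2 0 0 0;0 0 0.2 0 0 0;0 0 0 0 0 0;0 0 0 0 0 0;0 0 0 0 0 0", "gripper": 0.71, "newtons": 3}}

```text
clock: 3.5
tcp_pos: [0.6795, -0.1046, 0.1527]
orientation: [0.0, 0.59, 0.807, 0.0]
ft_force: [0.2, -0.7, 0.6]
width: 0.0273
```

Call:
{"method": "arm_command", "body": {"moves": "0 -0.8 0 0 0 0;0 -0.8 0 0 0 0;0 -0.8 0 0 0 0;0 -0.8 0 0 0 0;0 -0.6 0 0 0 0;0 -0.4 0 0 0 0;0 0 0 0 0 0"}}

```text
clock: 4.2
tcp_pos: [0.6391, -0.1175, 0.1528]
orientation: [-0.0, 0.59, 0.807, -0.0]
ft_force: [0.3, -0.2, -0.5]
width: 0.0273
```

Run:
```python
from h import *
s=telemetry.state(); print(s['clock'],s['qpos'],s['tcp_pos'],s['ft_force'],s['width'])
snap("side","pics/side6.png");snap("scene","pics/scene6.png")
a=cv2.imread('pics/side6.png')[130:280,290:430]
b=cv2.imread('pics/scene6.png')[75:215,330:440]
cv2.imwrite('pics/c7.png',np.hstack([cv2.resize(a,(420,450),interpolation=cv2.INTER_CUBIC),cv2.resize(b,(354,450),interpolation=cv2.INTER_CUBIC)]))
```

```text
4.2 [-2.38212641e-01  5.45329721e-01  1.23861650e+00 -2.86660353e-05
  1.35767518e+00 -5.46850149e-01] [ 0.63905956 -0.11752342  0.15279911] [ 0.29160947 -0.21078186 -0.48738932] 0.02728157526309322
```

View pics/c7.png

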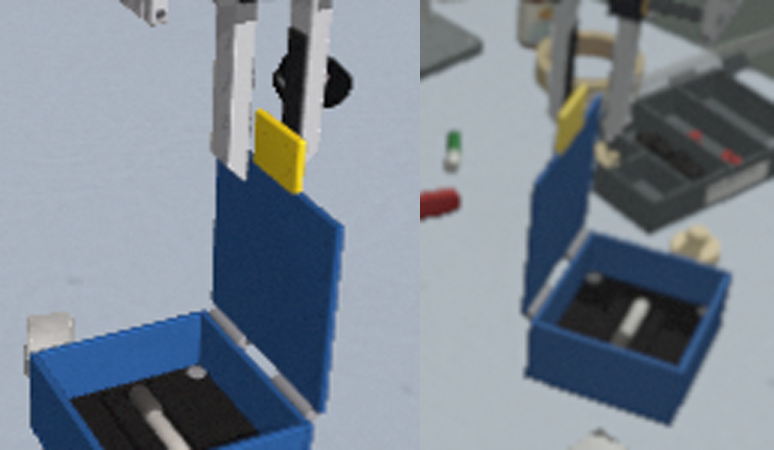

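The lid is now about upright between the two fingers, with the tab at crop (278,150). The back finger is pushing it and the front one is ready to catch. I'll continue more slowly.

Call:
{"method": "arm_command", "body": {"moves": "0 -0.4 0 0 0 0;0 -0.4 0 0 0 0;0 -0.4 0.1 0 0 0;0 -0.4 0.1 0 0 0;0 -0.4 0.1 0 0 0;0 -0.3 0.1 0 0 0;0 -0.3 0 0 0 0;0 -0.3 0 0 0 0;0 -0.3 0 0 0 0;0 -0.3 0 0 0 0;0 -0.3 0 0 0 0;0 0 0 0 0 0"}}

```text
clock: 5.5
tcp_pos: [0.603, -0.129, 0.1488]
orientation: [0.0, 0.59, 0.807, 0.0]
ft_force: [0.2, 0.1, 0.3]
width: 0.0271
```

```bash
cat > plan.py <<'E'
from h import *
from scipy.spatial.transform import Rotation as Rn
H=np.array([.648,-.1144,.057]); yaw=.309
F=np.array([-np.cos(yaw),-np.sin(yaw),0]); Z=np.array([0,0,1.])
def pose(th,phi,gap,d,lat=None):
    zt=-np.sin(phi)*F-np.cos(phi)*Z; yt=-np.cos(phi)*F+np.sin(phi)*Z; xt=np.cross(yt,zt)
    C=H+.142*(np.cos(th)*F+np.sin(th)*Z)
    return C+yt*gap/2+zt*d, np.c_[xt,yt,zt]
def info():
    s=telemetry.state(); t=np.array(s['tcp_pos']); w,x,y,z=s['orientation']; R=Rn.from_quat([x,y,z,w]).as_matrix()
    print('clk',s['clock'],'q',np.round(s['qpos'],2),'tcp',t.round(4),'s',((t-H)@F).round(4),'f',np.round(s['ft_force'],2),'w',round(s['width'],4))
    return t,R,s
def rows(t,R,wps):
    for p,Q in wps:
        a=R.T@(p-t)*100; r=np.degrees(Rn.from_matrix(R.T@Q).as_rotvec()); print(np.round(np.r_[a,r],2)); t,R=p,Q
E
python3 - <<'E'
from plan import *
t,R,s=info(); snap("side","pics/side7.png");snap("scene","pics/scene7.png")
a=cv2.imread('pics/side7.png')[130:280,270:410]
b=cv2.imread('pics/scene7.png')[75:215,330:440]
cv2.imwrite('pics/c8.png',np.hstack([cv2.resize(a,(420,450),interpolation=cv2.INTER_CUBIC),cv2.resize(b,(354,450),interpolation=cv2.INTER_CUBIC)]))
E
```

```text
clk 5.5 q [-0.27  0.47  1.36 -0.    1.31 -0.58] tcp [ 0.603  -0.129   0.1488] s 0.0473 f [0.23 0.12 0.32] w 0.0271
```

View pics/c8.png

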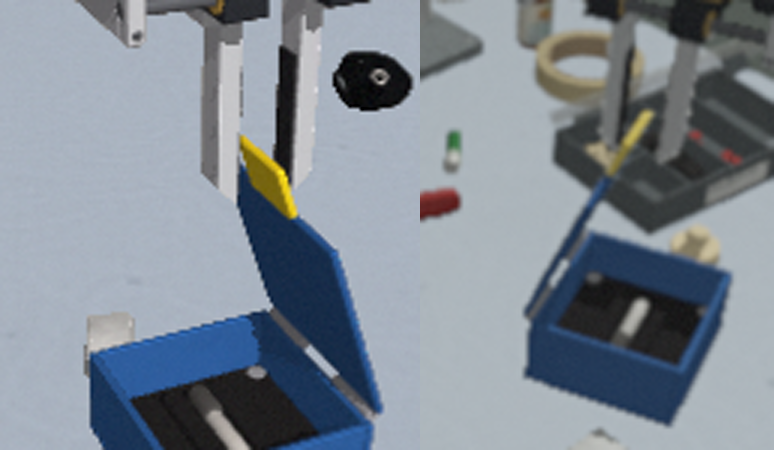

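The lid has tipped past the balance point and its tab edge (243,140) rests on the front finger at about 1.15 rad. Next I'll plan the lowering arc.

Run:
```python
from plan import *
t,R,s=info()
w=[]
n=44
for i in range(1,n+1):
    u=i/n; gap=[.0320,.0365,.041,.041][(i-1)//11]
    w.append(pose(1.127*(1-u),np.radians(42)*u,gap,.036-.002*u))
rows(t,R,w)
```

```text
clk 5.6 q [-0.27  0.47  1.35  0.    1.31 -0.58] tcp [ 0.6033 -0.1289  0.1487] s 0.047 f [ 0.53 -1.16 -1.18] w 0.0272
[ 0.02 -0.06  0.07 -0.95  0.   -0.01]
[ 0.   -0.27  0.13 -0.95 -0.    0.  ]
[-0.   -0.26  0.13 -0.95  0.    0.  ]
[-0.   -0.26  0.14 -0.95 -0.    0.  ]
[ 0.   -0.26  0.14 -0.95 -0.    0.  ]
[-0.   -0.26  0.14 -0.95 -0.    0.  ]
[ 0.   -0.26  0.15 -0.95  0.   -0.  ]
[-0.   -0.26  0.15 -0.95  0.    0.  ]
[ 0.   -0.26  0.15 -0.95 -0.    0.  ]
[-0.   -0.25  0.15 -0.95  0.   -0.  ]
[ 0.   -0.25  0.16 -0.95  0.    0.  ]
[ 0.   -0.03  0.16 -0.95  0.   -0.  ]
[ 0.   -0.25  0.16 -0.95  0.    0.  ]
[ 0.   -0.25  0.16 -0.95  0.   -0.  ]
[-0.   -0.25  0.16 -0.95 -0.    0.  ]
[-0.   -0.24  0.17 -0.95  0.    0.  ]
[-0.   -0.24  0.17 -0.95  0.   -0.  ]
[ 0.   -0.24  0.17 -0.95 -0.   -0.  ]
[-0.   -0.24  0.18 -0.95 -0.   -0.  ]
[ 0.   -0.24  0.18 -0.95  0.    0.  ]
[-0.   -0.23  0.18 -0.95 -0.   -0.  ]
[ 0.   -0.23  0.18 -0.95 -0.    0.  ]
[ 0.   -0.01  0.18 -0.95  0.   -0.  ]
[-0.   -0.23  0.18 -0.95 -0.    0.  ]
[ 0.   -0.23  0.19 -0.95  0.    0.  ]
[-0.   -0.22  0.19 -0.95  0.    0.  ]
[ 0.   -0.22  0.19 -0.95 -0.   -0.  ]
[ 0.   -0.22  0.19 -0.95 -0.    0.  ]
[-0.   -0.22  0.2  -0.95  0.   -0.  ]
[ 0.   -0.22  0.2  -0.95  0.   -0.  ]
[ 0.   -0.21  0.2  -0.95 -0.    0.  ]
[ 0.   -0.21  0.2  -0.95  0.    0.  ]
[-0.   -0.21  0.21 -0.95  0.    0.  ]
[ 0.   -0.21  0.21 -0.95 -0.   -0.  ]
[-0.   -0.21  0.21 -0.95  0.   -0.  ]
[ 0.   -0.2   0.21 -0.95 -0.   -0.  ]
[-0.   -0.2   0.22 -0.95  0.    0.  ]
[ 0.   -0.2   0.22 -0.95 -0.    0.  ]
[-0.   -0.2   0.22 -0.95  0.   -0.  ]
[-0.   -0.2   0.22 -0.95  0.    0.  ]
[ 0.   -0.19  0.23 -0.95 -0.   -0.  ]
[-0.   -0.19  0.23 -0.95 -0.    0.  ]
[-0.   -0.19  0.23 -0.95  0.   -0.  ]
[-0.   -0.19  0.23 -0.95  0.    0.  ]
```

Call:
{"method": "arm_command", "body": {"moves": "0 -0.06 0.1 -0.95 0 0;0 -0.26 0.13 -0.95 0 0;0 -0.26 0.13 -0.95 0 0;0 -0.26 0.14 -0.95 0 0;0 -0.26 0.14 -0.95 0 0;0 -0.26 0.14 -0.95 0 0;0 -0.26 0.15 -0.95 0 0;0 -0.26 0.15 -0.95 0 0;0 -0.26 0.15 -0.95 0 0;0 -0.25 0.15 -0.95 0 0;0 -0.25 0.16 -0.95 0 0", "gripper": 0.66}}

```text
clock: 6.7
tcp_pos: [0.5793, -0.1365, 0.1308]
orientation: [0.054, 0.587, 0.804, 0.074]
ft_force: [-0.7, -0.1, 0.1]
width: 0.0319
```

Call:
{"method": "arm_command", "body": {"moves": "0 -0.03 0.16 -0.95 0 0;0 -0.25 0.16 -0.95 0 0;0 -0.25 0.16 -0.95 0 0;0 -0.25 0.16 -0.95 0 0;0 -0.24 0.17 -0.95 0 0;0 -0.24 0.17 -0.95 0 0;0 -0.24 0.17 -0.95 0 0;0 -0.24 0.18 -0.95 0 0;0 -0.24 0.18 -0.95 0 0;0 -0.23 0.18 -0.95 0 0;0 -0.23 0.18 -0.95 0 0", "gripper": 0.61}}

```text
clock: 7.8
tcp_pos: [0.5617, -0.1421, 0.1063]
orientation: [0.107, 0.58, 0.794, 0.147]
ft_force: [-1.2, -0.3, -0.8]
width: 0.0368
```

Run:
```python
from plan import *
t,R,s=info(); p,Q=pose(1.127/2,np.radians(21),.0365,.035); print('target',p.round(4),'tilt',np.degrees(np.arccos(-R[2,2])),((t-H)@F))
snap("side","pics/side8.png");snap("scene","pics/scene8.png")
a=cv2.imread('pics/side8.png')[130:300,250:410]
b=cv2.imread('pics/scene8.png')[75:215,330:440]
cv2.imwrite('pics/c9.png',np.hstack([cv2.resize(a,(423,450),interpolation=cv2.INTER_CUBIC),cv2.resize(b,(354,450),interpolation=cv2.INTER_CUBIC)]))
```

```text
clk 7.8 q [-0.44  0.28  1.78  0.33  0.84 -0.94] tcp [ 0.5617 -0.1421  0.1063] s 0.0906 f [-1.15 -0.26 -0.83] w 0.0368
target [ 0.5618 -0.1419  0.1067] tilt 20.978277826864513 0.0906293553994349
```

View pics/c9.png

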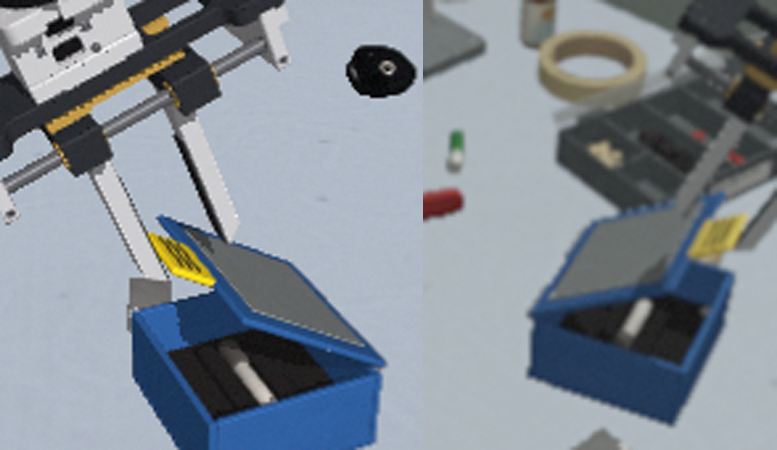

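The lid is being carried at about 0.56 rad: the tab (180,260) rests on the lower finger and the upper finger is clear of the lid. I'll continue.

Call:
{"method": "arm_command", "body": {"moves": "0 -0.01 0.18 -0.95 0 0;0 -0.23 0.18 -0.95 0 0;0 -0.23 0.19 -0.95 0 0;0 -0.22 0.19 -0.95 0 0;0 -0.22 0.19 -0.95 0 0;0 -0.22 0.19 -0.95 0 0;0 -0.22 0.2 -0.95 0 0;0 -0.22 0.2 -0.95 0 0;0 -0.21 0.2 -0.95 0 0;0 -0.21 0.2 -0.95 0 0;0 -0.21 0.21 -0.95 0 0", "gripper": 0.56}}

```text
clock: 9.0
tcp_pos: [0.5518, -0.1454, 0.0775]
orientation: [0.16, 0.568, 0.777, 0.218]
ft_force: [-0.1, 0.3, -1.1]
width: 0.0412
```

Run:
```python
from plan import *
t,R,s=info(); p,Q=pose(1.127/4,np.radians(31.5),.041,.0345); print('target',p.round(4),'tilt',np.degrees(np.arccos(-R[2,2])))
w=[pose(1.127/4*(1-i/11),np.radians(31.5+10.5*i/11),s['width'],.0345-.0005*i/11) for i in range(1,12)]
rows(t,R,w)
```

```text
clk 9.0 q [-0.53  0.27  1.94  0.68  0.66 -1.33] tcp [ 0.5518 -0.1454  0.0775] s 0.1011 f [-0.1   0.27 -1.12] w 0.0412
target [ 0.5519 -0.1451  0.0778] tilt 31.42045170668106
[ 0.03 -0.16  0.19 -1.03  0.04 -0.01]
[-0.   -0.21  0.21 -0.95  0.   -0.  ]
[ 0.   -0.2   0.21 -0.95 -0.   -0.  ]
[-0.   -0.2   0.22 -0.95  0.    0.  ]
[-0.   -0.2   0.22 -0.95 -0.    0.  ]
[-0.   -0.2   0.22 -0.95  0.   -0.  ]
[ 0.   -0.2   0.22 -0.95  0.    0.  ]
[ 0.   -0.19  0.23 -0.95 -0.   -0.  ]
[-0.   -0.19  0.23 -0.95 -0.    0.  ]
[-0.   -0.19  0.23 -0.95  0.   -0.  ]
[ 0.   -0.19  0.23 -0.95  0.    0.  ]
```

Call:
{"method": "arm_command", "body": {"moves": "0 -0.16 0.19 -0.95 0 0;0 -0.21 0.21 -0.95 0 0;0 -0.2 0.21 -0.95 0 0;0 -0.2 0.22 -0.95 0 0;0 -0.2 0.22 -0.95 0 0;0 -0.2 0.22 -0.95 0 0;0 -0.1 0.11 -0.5 0 0;0 -0.1 0.11 -0.5 0 0;0 -0.1 0.11 -0.5 0 0;0 -0.1 0.11 -0.5 0 0"}}

```text
clock: 10.0
tcp_pos: [0.5489, -0.1463, 0.0546]
orientation: [0.197, 0.556, 0.761, 0.27]
ft_force: [-0.3, 0.6, -0.6]
width: 0.0414
```

Run:
```python
from plan import *
t,R,s=info()
snap("side","pics/side9.png");snap("scene","pics/scene9.png")
a=cv2.imread('pics/side9.png')[170:320,250:400]
b=cv2.imread('pics/scene9.png')[95:215,340:440]
cv2.imwrite('pics/c10.png',np.hstack([cv2.resize(a,(440,440),interpolation=cv2.INTER_CUBIC),cv2.resize(b,(360,440),interpolation=cv2.INTER_CUBIC)]))
```

```text
clk 10.0 q [-0.59  0.31  2.03  1.05  0.6  -1.73] tcp [ 0.5489 -0.1463  0.0546] s 0.1041 f [-0.28  0.56 -0.64] w 0.0414
```

View pics/c10.png

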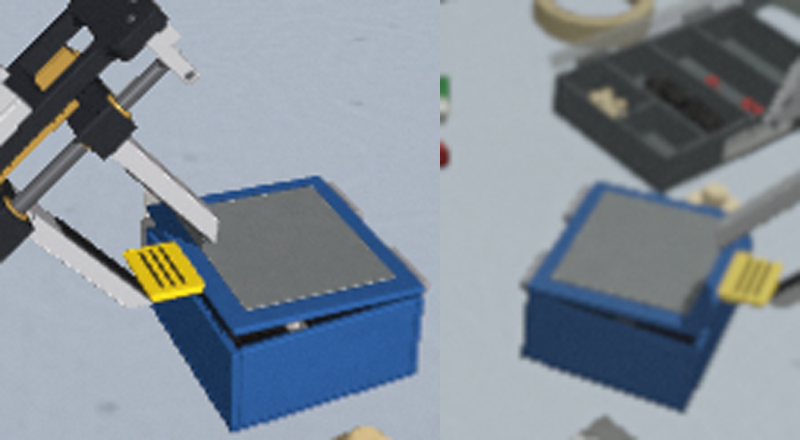

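The lid is at about 0.08 rad, with a thin dark gap still visible at the front (240,340). The tab (165,270) is on the lower finger and the upper finger is clear. I'll finish slowly.

Call:
{"method": "arm_command", "body": {"moves": "0 -0.1 0.12 -0.5 0 0;0 -0.1 0.12 -0.5 0 0;0 -0.1 0.12 -0.5 0 0;0 -0.1 0.12 -0.5 0 0;0 -0.1 0.12 -0.5 0 0;0 -0.1 0.12 -0.4 0 0;0 -0.07 0.08 0 0 0;0 -0.07 0.08 0 0 0;0 -0.07 0.08 0 0 0;0 0 0 0 0 0"}}

```text
clock: 11.1
tcp_pos: [0.549, -0.1462, 0.0421]
orientation: [0.211, 0.551, 0.754, 0.289]
ft_force: [-0.1, 0.5, -0.1]
width: 0.0414
```

Run:
```python
from plan import *
t,R,s=info()
snap("side","pics/side10.png");snap("scene","pics/scene10.png")
a=cv2.imread('pics/side10.png')[190:310,270:400]
b=cv2.imread('pics/scene10.png')[115:205,345:440]
cv2.imwrite('pics/c11.png',np.hstack([cv2.resize(a,(440,406),interpolation=cv2.INTER_CUBIC),cv2.resize(b,(360,406),interpolation=cv2.INTER_CUBIC)]))
```

```text
clk 11.1 q [-0.61  0.34  2.06  1.21  0.6  -1.91] tcp [ 0.549  -0.1462  0.0421] s 0.1039 f [-0.14  0.52 -0.09] w 0.0414
```

I've used up the picture views, so I'll check the lid angle numerically from the yellow tab's position in the images.

```bash
cat > tab.py <<'E'
from plan import *
def ymask(f):
    h=cv2.cvtColor(cv2.imread(f),cv2.COLOR_BGR2HSV); m=cv2.inRange(h,(22,140,80),(34,255,255))
    n,l,st,ce=cv2.connectedComponentsWithStats(m); k=1+np.argmax([st[i,4] if 240<ce[i,1] or 1 else 0 for i in range(1,n)]); return (l==k)
def rend(c,th):
    r=np.array([.114,.142]); L=np.array([-F[1],F[0],0])
    P=[H+q*(np.cos(th)*F+np.sin(th)*Z)+o*.005*(-np.sin(th)*F+np.cos(th)*Z)+w*L for q in r for o in (0,1) for w in(-.022,.022)]
    h=cv2.convexHull(proj(c,np.array(P)).astype(np.float32)*16).astype(np.int32)
    m=np.zeros((400,640),np.uint8); cv2.fillConvexPoly(m,h,1,shift=4); return m>0
def cen(m): v,u=np.nonzero(m); return np.round([u.mean(),v.mean(),len(u),v.min(),v.max()],1)
def run(i,ths):
    for n in("side","scene"):
        f=f'pics/{n}{i}'; c=load(f+'.npz'); print(n,i,cen(ymask(f+'.png')),[(t,*cen(rend(c,t))) for t in ths])
E
python3 - <<'E'
from tab import *
run(9,(.12,.077)); run(10,(.05,0.))
E
```

```text
side 9 [305.5 262.3 347.  253.  272. ] [(0.12, np.float64(305.3), np.float64(258.9), np.float64(420.0), np.float64(248.0), np.float64(270.0)), (0.077, np.float64(304.7), np.float64(261.8), np.float64(424.0), np.float64(251.0), np.float64(273.0))]
scene 9 [422.  175.7   7.  175.  176. ] [(0.12, np.float64(427.1), np.float64(169.7), np.float64(219.0), np.float64(162.0), np.float64(178.0)), (0.077, np.float64(426.9), np.float64(171.6), np.float64(223.0), np.float64(163.0), np.float64(180.0))]
side 10 [305.3 267.4 352.  257.  278. ] [(0.05, np.float64(304.8), np.float64(263.6), np.float64(436.0), np.float64(252.0), np.float64(275.0)), (0.0, np.float64(304.8), np.float64(267.0), np.float64(436.0), np.float64(255.0), np.float64(279.0))]
scene 10 [422. 179.   1. 179. 179.] [(0.05, np.float64(426.7), np.float64(172.7), np.float64(218.0), np.float64(164.0), np.float64(181.0)), (0.0, np.float64(426.3), np.float64(175.0), np.float64(226.0), np.float64(166.0), np.float64(184.0))]
```

Call:
{"method": "arm_command", "body": {"moves": "0 -0.07 0.07 0 0 0;0 -0.07 0.07 0 0 0;0 -0.07 0.07 0 0 0;0 -0.07 0.07 0 0 0;0 0 0 0 0 0"}}

```text
clock: 11.7
tcp_pos: [0.5487, -0.1462, 0.038]
orientation: [0.211, 0.551, 0.754, 0.289]
ft_force: [0.6, 0.5, 0.6]
width: 0.0412
```

Run:
```python
from tab import *
t,R,s=info(); snap("side","pics/side11.png"); snap("scene","pics/scene11.png"); run(11,(0.,-.02))
# alignment of tab/lid patch between 10 and 11
for n,(x0,x1,y0,y1) in {"side":(290,395,235,300),"scene":(365,420,130,200)}.items():
    a,b=[cv2.cvtColor(cv2.imread(f'pics/{n}{i}.png'),cv2.COLOR_BGR2GRAY)[y0:y1,x0:x1].astype(np.float32) for i in(10,11)]
    print(n,'mean abs diff',abs(a-b).mean())
```

```text
clk 11.7 q [-0.61  0.35  2.06  1.22  0.6  -1.93] tcp [ 0.5487 -0.1462  0.038 ] s 0.1042 f [0.57 0.48 0.58] w 0.0412
side 11 [305.4 267.3 347.  257.  278. ] [(0.0, np.float64(304.8), np.float64(267.0), np.float64(436.0), np.float64(255.0), np.float64(279.0)), (-0.02, np.float64(304.5), np.float64(268.4), np.float64(429.0), np.float64(257.0), np.float64(280.0))]
scene 11 [430.2 180.    4.  179.  181. ] [(0.0, np.float64(426.3), np.float64(175.0), np.float64(226.0), np.float64(166.0), np.float64(184.0)), (-0.02, np.float64(426.2), np.float64(176.1), np.float64(223.0), np.float64(167.0), np.float64(185.0))]
side mean abs diff 4.792674
scene mean abs diff 1.2033767
```

The tab's image position no longer changes as I lower the finger, so the lid is shut and the finger is free below it. I'll open the fingers, which moves both away from the lid, and then back out.

Call:
{"method": "arm_command", "body": {"moves": "0 0 0 0 0 0;0 0 0 0 0 0;0 0 0 0 0 0;0 -0.4 -0.35 0 0 0;0 -0.8 -0.7 0 0 0;0 -0.8 -0.7 0 0 0;0 -0.4 -0.35 0 0 0;0 0 0 0 0 0", "gripper": 0.32}}

```text
clock: 12.6
tcp_pos: [0.5177, -0.1564, 0.0378]
orientation: [0.211, 0.551, 0.754, 0.289]
ft_force: [-0.4, 0.1, -0.0]
width: 0.0641
```

Run:
```python
from tab import *
t,R,s=info(); snap("side","pics/side12.png"); run_=None
c=load('pics/side12.npz'); print(cen(ymask('pics/side12.png')))
```

```text
clk 12.6 q [-0.68  0.32  2.12  1.22  0.63 -1.99] tcp [ 0.5177 -0.1564  0.0378] s 0.1369 f [-0.42  0.09 -0.03] w 0.0641
[305.5 267.9 325.  257.  278. ]
```

Call:
{"method": "arm_command", "body": {"moves": "0 0 -1 0 0 0;0 0 -2 0 0 0;0 0 -2 0 0 0;0 0 -2 0 0 0;0 0 -2 0 0 0;0 0 -2 0 0 0;0 0 -2 0 0 0;0 0 -1 0 0 0;0 0 0 0 0 0;0 0 0 0 0 0"}}

```text
clock: 13.65
tcp_pos: [0.4294, -0.1844, 0.1416]
orientation: [0.211, 0.551, 0.754, 0.289]
ft_force: [0.3, -0.5, -0.1]
width: 0.0641
```

```bash
cat > chk.py <<'E'
from tab import *
t,R,s=info(); snap("side","pics/side13.png"); snap("scene","pics/scene13.png")
run(13,(0.,))
# compare fixed features with the first clean pictures (block, weight, case lower body)
for n,i,boxes in(("side",1,{"block":(296,228,318,250),"weight":(356,312,392,350),"case":(300,275,395,316)}),("scene",1,{"block":(366,203,400,232),"weight":(405,143,426,160),"case":(360,172,412,210)})):
    a=cv2.imread(f'pics/{n}{i}.png',0).astype(np.float32); b=cv2.imread(f'pics/{n}13.png',0).astype(np.float32)
    for k,(x0,y0,x1,y1) in boxes.items():
        (dx,dy),r=cv2.phaseCorrelate(a[y0:y1,x0:x1],b[y0:y1,x0:x1]); print(n,k,'shift',round(dx,2),round(dy,2),'resp',round(r,2))
E
python3 chk.py
```

```text
clk 13.65 q [-0.9  -0.02  2.18  0.91  0.91 -1.77] tcp [ 0.4294 -0.1844  0.1416] s 0.2296 f [ 0.3  -0.52 -0.09] w 0.0641
side 13 [305.4 267.3 344.  257.  278. ] [(0.0, np.float64(304.8), np.float64(267.0), np.float64(436.0), np.float64(255.0), np.float64(279.0))]
scene 13 [421.5 179.    2.  179.  179. ] [(0.0, np.float64(426.3), np.float64(175.0), np.float64(226.0), np.float64(166.0), np.float64(184.0))]
side block shift -0.22 -0.22 resp 0.64
side weight shift 0.03 -0.04 resp 0.98
side case shift 0.15 0.27 resp 0.44
scene block shift -0.03 0.1 resp 0.91
scene weight shift -0.12 -0.02 resp 0.8
scene case shift 0.04 -0.09 resp 0.71
```

```bash
python3 -c "
from plant import ticket
print(ticket.job_done())"
```

```text
the job is handed in; nothing more can be done
None
```

The blue case is shut and I handed the job in at about 13.7 s of the 61 s allowed.

**How it was done:** I straddled the lid's tab with the two fingers held apart. The back finger tipped the lid forward, and it dropped about 0.1 rad by estimate onto the front finger. That finger carried the tab along an arc down to shut. The lid was never pinched. I then opened the fingers slightly and backed the hand out toward the robot.

**Last checks:**
- **Lid:** in the side camera, the tab is within 0.5 pixel of where the fit puts it at 0 rad. It did not move when the finger dropped another 4 mm below it, or after the hand withdrew.
- **Other things:** the case, weight and block had each moved less than 0.4 pixel in both cameras. I did not check the pin gauge separately; nothing went near it.
- **Forces:** the readings I took stayed within about 2 N, and the hand ended about 10 cm clear of the case.

**What failed or disagreed:**
- **Fingertip height:** the cameras showed the fingertips about 20 mm higher than the reported TCP. I went by the pictures, and the contacts matched them.
- **Unseen final frames:** the 12-picture limit ran out just before the lid shut, so the shut state and the withdrawal were checked by numbers only.
- **Scene camera:** my yellow-tab detection did not work there, so the shut angle rests on the side camera alone.

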